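# Sweep the lock nuts into the yellow pan

### The arm

A 6-joint arm with a two-finger parallel gripper is mounted at the origin on the work surface. World frame = base frame: x ahead of the robot, y to its left, z up, the work surface at z = 0. Lengths are in m, angles in degrees, forces in N, time in s.
With the tool pointing down it reaches from about 0.25 to 0.725 m from the base axis. Payload 9.7 kg.
Tool frame: the origin (TCP) lies between the finger pads; the fingertips stand 22 mm ahead of it and the grasp point (between the pads) lies 3 mm ahead of it; z points along the fingers, y is the line along which they close (so a half turn about z gives the same grasp; the last joint's range is limited). The gripper opens to 85 mm and grips with 20 to 120 N. Pads are 22 mm wide; open, the fingers measure 114 mm over their backs; the gripper's body (76 mm by 85 mm) begins 54 mm behind the grasp point. The pads swing forward as they close: fully open they stand 13 mm farther back than shut.
Start: joints at [70.073, 4.979, 10.078, 95.1, 0, 90], TCP at [0.187, 0.517, 0.253] pointing down, gripper open.
Joint ranges: [-179.16, 179.16], [-48.56, 103.87], [-65.8, 70.77], [-126.05, 130.52], [-82.76, 87.17], [-180, 180]. Speed limits (degrees/s): [127.2, 127.2, 147.25, 180, 180, 180].

### API

Orientations are given as [roll, pitch, yaw] about the fixed x, y, z axes, in that order (R = Rz(yaw) Ry(pitch) Rx(roll)).
In Python, from workcell import bot, viewer, finder gives the robot as it stands.
- The arm moves only by the tool move_arm, never from a script. Its arguments are lists of equal length, an entry for each row: "offset": the shift along the tool's x, y, z in cm, a list of three; "twist": the turn, a rotation vector about the tool's x, y, z in rad, a list of three; "grip": the opening, from 0 (shut) to 1 (fully open). In form: {"offset": [[x, y, z], ...], "twist": [[ax, ay, az], ...], "grip": [grip, ...]}. A call has 1 to 5 rows; each row shifts and turns the commanded pose from where the row before left it, along the tool's axes as they then stand; what a row does not reach is not made up. A row lasts 1/10 s, in which the tool goes at most 50 mm and 8.59 degrees, less where a joint would pass 70% of its speed; a pose out of reach is approached as far as the arm can. A call is refused whole if a number of a shift passes 5 or a number of a turn 0.15, either way. A call with a gripper value outside its range is refused whole. The fingers move at their own pace and stop on an object; "force" is the grip in N (left out, the last holds). Time passes only in rows, so rows that do not move let the fingers close. It gives the time, the measured TCP pose, the force, the opening and the grip force at its end, in the units of the state.
- bot.get_obs(): the state, without advancing time (a new reading comes with each control period).
- viewer.camera(name): name is "scene" or "top" or "wrist"; returns a dict with "color" (420x560x3 uint8, red, green, blue), "depth" (420x560 float32, m along the optical axis (not along the pixel's ray), 0 where there is no reading), "vfov" (degrees; the focal length in pixels is half the picture's height over the tangent of half this angle, whatever the lens; pixels are square), "cx", "cy" (the principal point, pixels), "position" and "attitude" of the camera in the world; the wrist camera has in their place "tool_from_camera" (4x4, takes a point from camera to tool coordinates, whose origin is the TCP and whose axes are the flange's). Camera axes: x right, y down, z forward; pixel columns grow to the right and rows downward; lengths in m; the calibration is good to about 2 mm. A picture is of the moment at which its call begins: read the wrist's pose just before it.
- bot.job_done(): hands the job in; it is judged then, once.
Trained networks look in a picture, given as the dict that the camera call returned (one of the last four; its "shot" number tells which), for a name from the list of things; names that differ only in an ending like _2 or _b are one class to them, and where a whole thing is asked for, a point or a joint stands for the part that bears it (a point fixed in the world has none). Each returns a list of dicts, best first, with "p" (0 to 1); they miss things now and then, are a little off and sometimes report something else, mostly with a low value. They report only what shows in the picture. A call takes as long as a camera call.
- finder.boxes_of(picture, thing): "position" ([column, row] in pixels, amid what is visible of it).
- finder.pinpoint(picture, thing): "position" ([column, row] in pixels: a listed point, or the origin of a listed thing).
The state is a dict: "time": time; "q": joint angles; "qd": joint speeds; "joint_efforts": joint torques, N m; "ee_pos": TCP position; "tcp_rot": TCP orientation; "wrist_force": force on the tool from outside, world axes, zero at the start; "torque": the same for the moment, N m; "opening": finger opening in m; "grasp_force": force on a finger pad.
Only numpy, scipy, OpenCV 4.12 (cv2) and the standard library are available. Lean on these libraries where they do the work, as an engineer would, in place of code of your own. Each camera call takes 0.05 s, during which the arm holds its last target. There are 200 camera calls.

### The job

Clear the splicing bench: with closed fingers, sweep the three loose blue lock nuts along the bench into the yellow three-sided pan, so that each lies flat and wholly inside the mouth of the pan. Do not pinch or lift any nut, and leave everything else on the bench where it is.

Things in the scene. Friction and masses are not known exactly. Their poses are not given: they have to be found in the camera images.
- nut_a: one of three identical blue plastic hexagonal lock nuts, 34 mm across flats (39 mm across corners), 14 mm tall, 24 mm hole, about 30 g, lying flat and free to slide on the bench; origin at the centre of its underside
- nut_b: one of three identical blue plastic hexagonal lock nuts, 34 mm across flats (39 mm across corners), 14 mm tall, 24 mm hole, about 30 g, lying flat and free to slide on the bench; origin at the centre of its underside
- nut_c: one of three identical blue plastic hexagonal lock nuts, 34 mm across flats (39 mm across corners), 14 mm tall, 24 mm hole, about 30 g, lying flat and free to slide on the bench; origin at the centre of its underside
- yellow_pan: Yellow pan, for the nuts: three walls screwed to the bench, 110 mm deep (its x), 158 mm wide (its y), 4 mm thick, 28 mm high; open mouth at its -x end, roughly towards the robot; no lip, floor level with the bench. Origin on the bench at the footprint centre: mouth line at x = -55 mm, back wall inside at x = +51, side walls inside at y = +-75; screw ears behind to x = +73
- white_pan: White pan, a bystander: three walls screwed to the bench, 110 mm deep (its x), 158 mm wide (its y), 4 mm thick, 28 mm high; open mouth at its -x end, roughly towards the robot; no lip, floor level with the bench. Origin on the bench at the footprint centre: mouth line at x = -55 mm, back wall inside at x = +51, side walls inside at y = +-75; screw ears behind to x = +73
- port_plug: black round plug, 32 mm across, 22 mm tall, lying loose in the white pan, to be left alone; origin at the centre of its underside
- gel_jar: small orange jar with a white lid, 38 mm across, 62 mm tall, standing between the two pans, to be left alone; origin at the centre of its underside
- screwdriver: screwdriver with orange handle, about 200 mm long, lying on the bench at the robot's right, to be left alone; origin under the middle of its length, x axis from the handle to the tip
- sleeve_comb: yellow sleeve comb, 28 x 70 mm (x, y), 18 mm tall, on the bench nearer the robot than the nuts, to be left alone; origin at the centre of its underside
- clamp_ring: bare steel hexagonal ring of the same size as the blue nuts, nearer the robot than the nuts, to be left alone; origin at the centre of its underside
- cup: white cup, 72 mm across the rim, 65 mm tall, on the bench at the robot's left, to be left alone; origin at the centre of its underside

How it is judged:
By the outcome, as a careful person would: the job done as asked, in the order asked, and still so for the second after the job is handed in, with the robot touching nothing.
It also fails if it takes over 72 s, if anything falls off the work surface, if the arm or the gripper's body presses on something with over 40 N, if the wrist force passes 120 N, or if a joint passes its speed limit or range.

## Working session

There is one attempt and no reset: what is moved stays moved. The work goes in short steps, Python scripts to look and compute and a tool call to move; the robot and the scene stay as the last step left them, time stands still between calls to the robot, and variables do not carry over. Pictures are saved under pics/ and viewed, at most 10 in all, crops included, and the job is handed in when it is done.

Besides the shell and the picture viewer there is one more tool, called after ">>>" as name(argument=value, ...), one argument or row to a line, values as JSON. move_arm: Moves the arm, as the interface text tells. Its arguments: {"type":"object","properties":{"offset":{"type":"array","items":{"type":"array","items":{"type":"number"}}},"twist":{"type":"array","items":{"type":"array","items":{"type":"number"}}},"grip":{"type":"array","items":{"type":"number"}},"force":{"type":"number"}},"required":["offset","twist","grip"]}

```bash
mkdir -p pics; cat > h.py <<'E'
import numpy as np, cv2
from scipy.spatial.transform import Rotation as R
from workcell import bot, viewer, finder
def cam(n):
    p=viewer.camera(n); return p
def save(p,n): cv2.imwrite('pics/'+n,cv2.cvtColor(p['color'],cv2.COLOR_RGB2BGR))
def ray(p,px):
    f=p['color'].shape[0]/2/np.tan(np.radians(p['vfov'])/2)
    return np.array([(px[0]-p['cx'])/f,(px[1]-p['cy'])/f,1.0])
def rot(p):
    a=np.array(p['attitude'],float)
    return a if a.shape==(3,3) else (R.from_euler('xyz',a,degrees=True).as_matrix() if a.size==3 else R.from_quat(a).as_matrix())
def onz(p,px,z=0):
    d=rot(p)@ray(p,px); o=np.array(p['position']); return (o+d*(z-o[2])/d[2])
E
python3 - <<'E'
from h import *
p=cam('top'); save(p,'top1.png'); s=cam('scene'); save(s,'scene1.png')
print(p['position'],p['attitude'],p['vfov'],p['cx'],p['cy'],p.keys())
print(s['position'],s['attitude'])
for n in ['nut_a','yellow_pan','white_pan','port_plug','gel_jar','screwdriver','sleeve_comb','clamp_ring','cup']:
  for r in finder.pinpoint(p,n)[:4]: print(n,round(r['p'],2),np.round(r['position'],1),onz(p,r['position']).round(3))
print(bot.get_obs())
E
```

```text
[ 0.4307191  -0.00982751  0.82957368] [-170.89187373    1.79228203  -91.33159898] 54.34717803908912 283.8658198523711 212.76784299312257 dict_keys(['color', 'depth', 'vfov', 'cx', 'cy', 'position', 'attitude', 'shot'])
[ 1.07829922 -0.5937442   0.70307201] [-129.81274024   -0.1633508    42.02213284]
nut_a 0.66 [300.9 221. ] [ 0.546 -0.021  0.   ]
nut_a 0.49 [364.5 225.3] [ 0.534 -0.15   0.   ]
nut_a 0.46 [230.4 239.4] [0.512 0.123 0.   ]
yellow_pan 0.81 [204.7 162.1] [0.677 0.178 0.   ]
white_pan 0.75 [376.3 159.1] [ 0.672 -0.182  0.   ]
port_plug 0.64 [394.6 157.3] [ 0.675 -0.22   0.   ]
port_plug 0.3 [374.2 156.6] [ 0.678 -0.178  0.   ]
gel_jar 0.74 [292.5 159.2] [ 0.678 -0.008  0.   ]
gel_jar 0.43 [232.2 239.4] [0.512 0.12  0.   ]
screwdriver 0.74 [393.2 160. ] [ 0.669 -0.217  0.   ]
screwdriver 0.67 [457.1 262.5] [ 0.454 -0.329  0.   ]
screwdriver 0.17 [320.4 281.9] [ 0.423 -0.057  0.   ]
sleeve_comb 0.95 [253.2 281.4] [0.427 0.078 0.   ]
sleeve_comb 0.26 [289.9 160.8] [ 0.674 -0.002  0.   ]
clamp_ring 0.41 [318.5 286.2] [ 0.414 -0.053  0.   ]
cup 0.93 [122.6 260.8] [0.474 0.345 0.   ]
{'time': 0.55, 'q': array([ 7.00733412e+01,  4.97802975e+00,  1.00758993e+01,  9.50989866e+01,
       -3.00584082e-04,  8.99997138e+01]), 'qd': array([-0.09274634, -0.00774879, -0.01664581,  0.04151047, -0.01260992,
        0.02385428]), 'joint_efforts': array([-1.56377086e-03, -5.19733644e+01,  4.64627659e+01,  1.31258792e-03,
       -6.24280233e-05,  8.16098208e-06]), 'ee_pos': array([0.18744581, 0.51705747, 0.25327175]), 'tcp_rot': array([-1.79998883e+02,  3.00578502e-04,  1.60073627e+02]), 'wrist_force': array([ 0.55234807, -0.18546502, -0.13143995]), 'torque': array([ 0.0138823 ,  0.03706112, -0.04664615]), 'grasp_force': 0.0, 'opening': 0.0852065317812293}
```

View pics/top1.png

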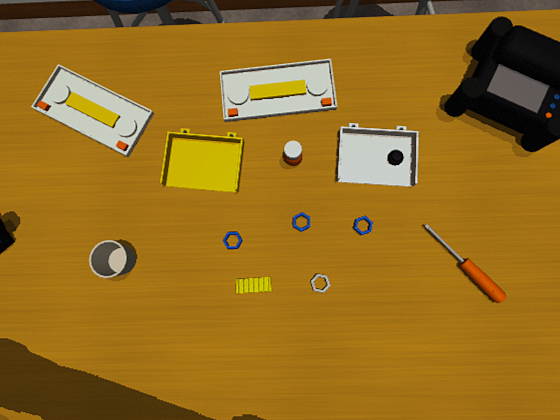

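```bash
cat > m.py <<'E'
from h import *
import sys
def blobs(p,lo,hi,z,amin=60):
    hsv=cv2.cvtColor(p['color'],cv2.COLOR_RGB2HSV); m=cv2.inRange(hsv,np.array(lo),np.array(hi))
    out=[]
    for c in cv2.findContours(m,cv2.RETR_EXTERNAL,cv2.CHAIN_APPROX_NONE)[0]:
        if cv2.contourArea(c)<amin: continue
        w=np.array([onz(p,q[0],z)[:2] for q in c])
        out.append((w, cv2.contourArea(c)))
    return out
def nuts(p):
    for w,a in blobs(p,(95,90,40),(130,255,255),0.012):
        print('nut',((w.max(0)+w.min(0))/2).round(4),'lo',w.min(0).round(3),'hi',w.max(0).round(3),a)
E
python3 - <<'E'
from m import *
p=cam('top'); nuts(p)
for w,a in blobs(p,(20,100,80),(35,255,255),0.028):
    r=cv2.minAreaRect(w.astype(np.float32)*1000); print(a,r,cv2.boxPoints(r).round(0).tolist())
E
```

```text
nut [0.51   0.1183] lo [0.494 0.1  ] hi [0.526 0.137] 226.5
nut [ 0.5332 -0.1453] lo [ 0.515 -0.164] hi [ 0.551 -0.127] 232.0
nut [ 0.5437 -0.0214] lo [ 0.524 -0.038] hi [ 0.563 -0.005] 229.0
nut [1.0474 0.3495] lo [1.037 0.28 ] hi [1.058 0.419] 236.0
166.5 ((188.33546447753906, 515.2926025390625), (84.3175048828125, 15.673689842224121), 78.94296264648438) [[173.0, 475.0], [188.0, 472.0], [204.0, 555.0], [189.0, 558.0]]
199210.5 ((574.8486328125, 24.1097412109375), (1201.9232177734375, 807.8786010742188), 89.85757446289062) [[169.0, -576.0], [977.0, -578.0], [980.0, 624.0], [172.0, 626.0]]
```

The view shows the yellow pan at about (203,162) and the nuts at (233,240), (301,222) and (363,225). The ring is at (320,283), the comb at (253,285), the jar at (292,152) and the white pan at (377,157). Next I'll get the pan's pose, while the gripper closes and moves towards the area behind nut b.

```bash
python3 - <<'E'
from m import *
p=cam('top')
hsv=cv2.cvtColor(p['color'],cv2.COLOR_RGB2HSV)
print(hsv[165,203],hsv[205,203],hsv[131,180],hsv[180,242])
m=cv2.inRange(hsv,np.array((25,150,60)),np.array((35,255,255))); m[:, :150]=0; m[:,255:]=0; m[:115]=0; m[205:]=0
c=max(cv2.findContours(m,cv2.RETR_EXTERNAL,cv2.CHAIN_APPROX_NONE)[0],key=cv2.contourArea)
print(cv2.approxPolyDP(c,3,True)[:,0].tolist())
for q in cv2.approxPolyDP(c,3,True)[:,0]: print(q,onz(p,q,0.028).round(3)[:2],onz(p,q,0).round(3)[:2])
b=cv2.resize(p['color'][110:255,150:390],None,fx=3.3,fy=3.3,interpolation=cv2.INTER_CUBIC)
cv2.imwrite('pics/crop1.png',b[:,:,::-1])
E
```

```text
[ 27 255 202] [ 20 220 162] [ 24 255 177] [ 20 224 172]
[[167, 132], [160, 182], [169, 133], [240, 139], [239, 145], [172, 139], [166, 181], [171, 186], [234, 191], [242, 138], [234, 132], [227, 132], [226, 136], [191, 134], [185, 128], [180, 133]]
[167 132] [0.736 0.25 ] [0.747 0.259]
[160 182] [0.63  0.262] [0.637 0.272]
[169 133] [0.734 0.246] [0.744 0.255]
[240 139] [0.716 0.099] [0.726 0.102]
[239 145] [0.703 0.101] [0.712 0.105]
[172 139] [0.72  0.239] [0.731 0.248]
[166 181] [0.632 0.25 ] [0.639 0.259]
[171 186] [0.621 0.239] [0.628 0.248]
[234 191] [0.607 0.111] [0.613 0.116]
[242 138] [0.718 0.095] [0.728 0.098]
[234 132] [0.731 0.111] [0.742 0.115]
[227 132] [0.732 0.125] [0.742 0.13 ]
[226 136] [0.723 0.128] [0.733 0.132]
[191 134] [0.73 0.2 ] [0.74  0.207]
[185 128] [0.743 0.213] [0.754 0.221]
[180 133] [0.733 0.223] [0.743 0.231]
```

View pics/crop1.png

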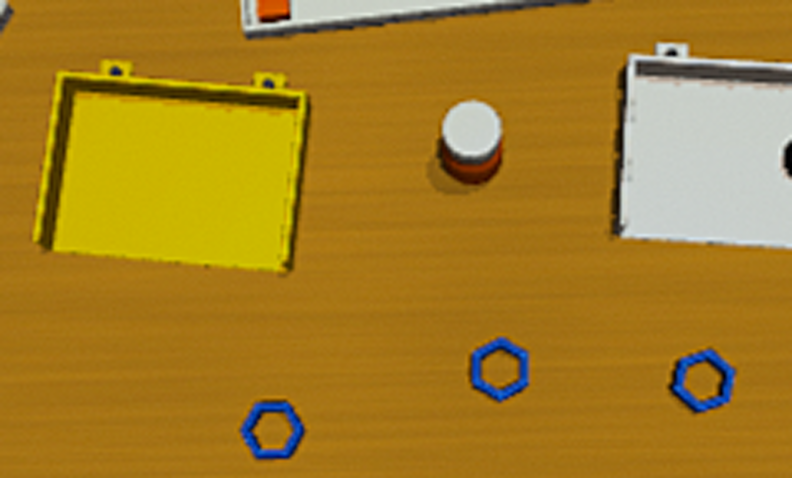

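>>> move_arm(
  offset=[
    [0,0,0],
    [0,0,0],
    [0,0,0],
    [0,0,0],
    [0,0,0],
  ],
  twist=[
    [0,0,0],
    [0,0,0],
    [0,0,0],
    [0,0,0],
    [0,0,0],
  ],
  grip=[0,0,0,0,0],
)

```text
time: 1.15
ee_pos: [0.1874, 0.5171, 0.2533]
tcp_rot: [180.0, 0.0, 160.1]
wrist_force: [-0.1, -0.0, 0.6]
opening: 0.0123
grasp_force: 0.0
```

The pan centre is about (0.672, 0.177) with yaw about −7°, so the mouth centre is near (0.617, 0.183). I'll turn the tool so its wide face backs nut b, pointing along 28°.

>>> move_arm(
  offset=[
    [0,0,0],
    [0,0,0],
    [0,0,0],
    [0,0,0],
    [0,0,0],
  ],
  twist=[
    [0,0,-0.14],
    [0,0,-0.14],
    [0,0,-0.14],
    [0,0,-0.14],
    [0,0,-0.14],
  ],
  grip=[0,0,0,0,0],
)

```text
time: 1.65
ee_pos: [0.1874, 0.5171, 0.2533]
tcp_rot: [180.0, 0.0, -159.5]
wrist_force: [0.4, -0.0, 0.5]
opening: -0.0002
grasp_force: 0.0
```

>>> move_arm(
  offset=[
    [0,0,0],
  ],
  twist=[
    [0,0,-0.14],
  ],
  grip=[0],
)

```text
time: 1.75
ee_pos: [0.1874, 0.5171, 0.2533]
tcp_rot: [180.0, -0.0, -151.5]
wrist_force: [-0.5, 0.7, -1.2]
opening: -0.0001
grasp_force: 0.0
```

```bash
cat > go.py <<'E'
# usage: go.py x y z [yaw]  -> shift in tool axes (cm), twist about tool z (rad)
from h import *
import sys
a=list(map(float,sys.argv[1:])); o=bot.get_obs()
M=R.from_euler('xyz',o['tcp_rot'],degrees=True)
d=M.inv().apply(np.array(a[:3])-o['ee_pos'])*100
print('t',round(o['time'],1),'at',o['ee_pos'].round(4),'rot',o['tcp_rot'].round(1),'q',o['q'].round(0),'open',round(o['opening'],4))
print('tool shift cm',d.round(2))
if len(a)>3: print('twist z', round(-np.radians((a[3]-o['tcp_rot'][2]+180)%360-180),3))
E
python3 go.py 0.478 0.101 0.10 208.4
```

```text
t 1.8 at [0.1874 0.5171 0.2533] rot [ 180.    -0.  -151.5] q [70.  5. 10. 95.  0. 42.] open -0.0001
tool shift cm [ -5.65 -50.43  15.33]
twist z 0.002
```

>>> move_arm(
  offset=[
    [-0.4,-3.6,0.6],
    [-0.4,-3.6,0.6],
    [-0.4,-3.6,0.6],
    [-0.4,-3.6,0.6],
    [-0.4,-3.6,0.6],
  ],
  twist=[
    [0,0,0],
    [0,0,0],
    [0,0,0],
    [0,0,0],
    [0,0,0],
  ],
  grip=[0,0,0,0,0],
)

```text
time: 2.25
ee_pos: [0.2907, 0.3667, 0.2231]
tcp_rot: [180.0, 0.0, -151.8]
wrist_force: [0.6, 0.6, -1.0]
opening: -0.0001
grasp_force: 0.0
```

>>> move_arm(
  offset=[
    [-0.4,-3.6,1.3],
    [-0.4,-3.6,1.3],
    [-0.4,-3.6,1.3],
    [-0.4,-3.6,1.3],
    [-0.4,-3.6,1.3],
  ],
  twist=[
    [0,0,0],
    [0,0,0],
    [0,0,0],
    [0,0,0],
    [0,0,0],
  ],
  grip=[0,0,0,0,0],
)

```text
time: 2.75
ee_pos: [0.3935, 0.2174, 0.158]
tcp_rot: [180.0, 0.0, -151.8]
wrist_force: [1.0, 1.5, -0.5]
opening: 0.0003
grasp_force: 0.0
```

>>> move_arm(
  offset=[
    [-0.4,-3.6,1.3],
    [-0.4,-3.6,1.3],
    [-0.4,-3.6,1.3],
    [-0.4,-3.6,1.3],
    [0,0,0],
  ],
  twist=[
    [0,0,0],
    [0,0,0],
    [0,0,0],
    [0,0,0],
    [0,0,0],
  ],
  grip=[0,0,0,0,0],
)

```text
time: 3.25
ee_pos: [0.4758, 0.0964, 0.1044]
tcp_rot: [-180.0, -0.1, -152.0]
wrist_force: [-0.6, 0.9, 0.3]
opening: -0.0002
grasp_force: 0.0
```

```bash
python3 go.py 0.478 0.101 0.028 208.4; python3 - <<'E'
from m import *
o=bot.get_obs(); p=cam('wrist'); save(p,'w1.png')
T=np.eye(4);T[:3,:3]=R.from_euler('xyz',o['tcp_rot'],degrees=True).as_matrix();T[:3,3]=o['ee_pos']
C=T@np.array(p['tool_from_camera']); 
p['position']=C[:3,3]; p['attitude']=C[:3,:3]
nuts(p)
# fingertip pixels: project TCP+22mm
f=210/np.tan(np.radians(p['vfov'])/2)
for q in [(x,y,.022) for x in(-.011,.011) for y in(-.0145,.0145)]:
    c=np.linalg.inv(p['tool_from_camera'])@np.array([*q,1]); print(q,(p['cx']+f*c[0]/c[2]).round(0),(p['cy']+f*c[1]/c[2]).round(0))
E
```

```text
t 3.2 at [0.4758 0.0964 0.1044] rot [-1.80e+02 -1.00e-01 -1.52e+02] q [ 11.  -4. -15.  79.  -0. -17.] open -0.0002
tool shift cm [-0.43  0.31  7.64]
twist z -0.007
nut [0.5015 0.115 ] lo [0.489 0.098] hi [0.514 0.132] 587.0
nut [ 0.542  -0.0206] lo [ 0.52  -0.039] hi [ 0.564 -0.002] 2883.0
(-0.011, -0.0145, 0.022) 242.0 308.0
(-0.011, 0.0145, 0.022) 306.0 309.0
(0.011, -0.0145, 0.022) 240.0 265.0
(0.011, 0.0145, 0.022) 307.0 265.0
```

View pics/w1.png

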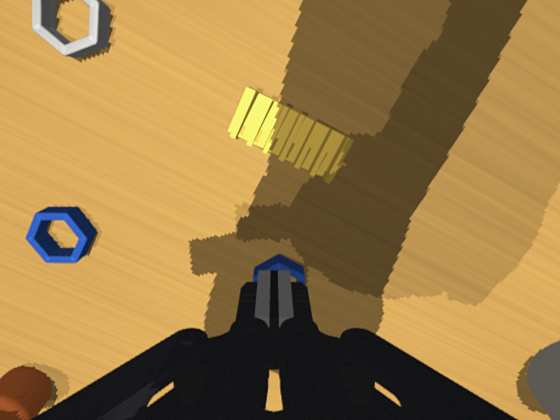

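The wrist view shows the tips lined up just behind nut b at (280,265), with the comb clear at (290,130). I'll descend and push.

>>> move_arm(
  offset=[
    [0,0.3,1.6],
    [0,0,2],
    [0,0,2],
    [0,0,2],
    [0,0,0],
  ],
  twist=[
    [0,0,0],
    [0,0,0],
    [0,0,0],
    [0,0,0],
    [0,0,0],
  ],
  grip=[0,0,0,0,0],
)

```text
time: 3.8
ee_pos: [0.4718, 0.1025, 0.0284]
tcp_rot: [179.9, -0.2, -151.7]
wrist_force: [-0.8, 0.3, 0.4]
opening: -0.0001
grasp_force: 0.0
```

>>> move_arm(
  offset=[
    [-1,0,0],
    [-1,0,0],
    [-1,0,0],
    [-1,0,0],
    [-1,0,0],
  ],
  twist=[
    [0,0,0],
    [0,0,0],
    [0,0,0],
    [0,0,0],
    [0,0,0],
  ],
  grip=[0,0,0,0,0],
)

```text
time: 4.3
ee_pos: [0.5187, 0.1262, 0.0306]
tcp_rot: [-180.0, 0.0, -151.8]
wrist_force: [-0.0, 0.2, 0.3]
opening: -0.0001
grasp_force: 0.1
```

>>> move_arm(
  offset=[
    [-1,0,0],
    [-1,0,0],
    [-1,0,0],
    [0,0,0],
    [0,0,0],
  ],
  twist=[
    [0,0,0],
    [0,0,0],
    [0,0,0],
    [0,0,0],
    [0,0,0],
  ],
  grip=[0,0,0,0,0],
)

```text
time: 4.8
ee_pos: [0.544, 0.1398, 0.0301]
tcp_rot: [180.0, -0.0, -151.8]
wrist_force: [0.2, 0.7, -0.5]
opening: -0.0002
grasp_force: 0.0
```

```bash
cat > look.py <<'E'
from m import *
o=bot.get_obs(); p=cam('top'); nuts(p)
t=o['ee_pos'][:2]; print('t',round(o['time'],2),'tcp',o['ee_pos'].round(4),'yaw',o['tcp_rot'][2].round(1))
import sys
if len(sys.argv)>1:
    b=cv2.resize(p['color'][110:310,140:410],None,fx=2.9,fy=2.9,interpolation=cv2.INTER_CUBIC); cv2.imwrite('pics/'+sys.argv[1],b[:,:,::-1])
E
python3 look.py a1.png
```

```text
nut [ 0.5332 -0.1453] lo [ 0.515 -0.164] hi [ 0.551 -0.127] 231.0
nut [ 0.5437 -0.0214] lo [ 0.524 -0.038] hi [ 0.563 -0.005] 229.0
nut [1.0473 0.3484] lo [1.037 0.28 ] hi [1.058 0.416] 249.0
t 4.8 tcp [0.544  0.1398 0.0301] yaw -151.8
```

View pics/a1.png

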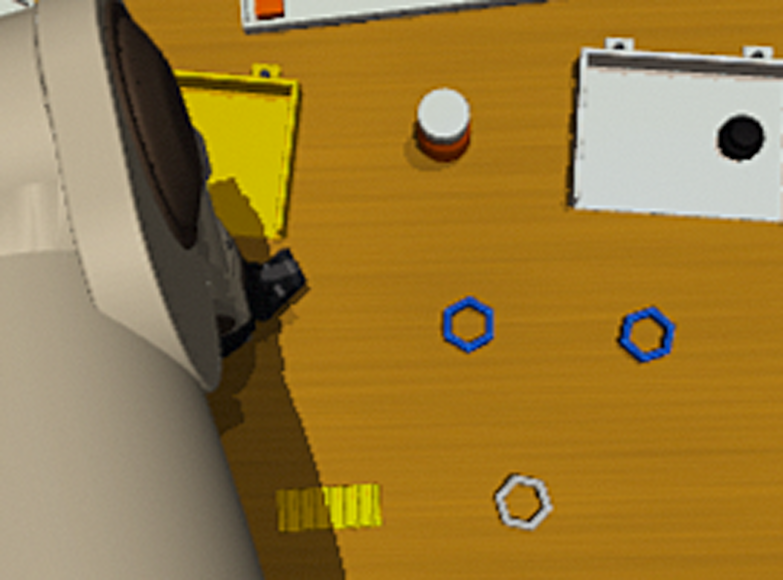

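The arm hides nut b from the top camera (the other nuts are unmoved). I'll check with the scene and wrist cameras.

```bash
cat > look2.py <<'E'
from m import *
import sys
o=bot.get_obs(); print('t',round(o['time'],2),'tcp',o['ee_pos'].round(4),'yaw',o['tcp_rot'][2].round(1))
p=cam('wrist')
T=np.eye(4);T[:3,:3]=R.from_euler('xyz',o['tcp_rot'],degrees=True).as_matrix();T[:3,3]=o['ee_pos']
C=T@np.array(p['tool_from_camera']); p['position']=C[:3,3]; p['attitude']=C[:3,:3]
print('wrist');nuts(p)
s=cam('scene'); print('scene'); nuts(s)
if len(sys.argv)>1:
    a=cv2.resize(p['color'],(400,300)); b=cv2.resize(s['color'],(400,300)); cv2.imwrite('pics/'+sys.argv[1],np.hstack([a,b])[:,:,::-1])
E
python3 look2.py b1.png
```

```text
t 4.85 tcp [0.5438 0.1397 0.0301] yaw -151.8
wrist
nut [0.5845 0.1622] lo [0.58  0.158] hi [0.589 0.167] 164.5
scene
nut [ 0.5354 -0.1464] lo [ 0.514 -0.167] hi [ 0.557 -0.126] 215.0
nut [ 0.5459 -0.0234] lo [ 0.525 -0.044] hi [ 0.567 -0.003] 176.5
nut [0.5742 0.1539] lo [0.553 0.131] hi [0.596 0.177] 152.0
nut [-0.4555  0.7681] lo [-0.843  0.439] hi [-0.068  1.097] 4772.5
```

View pics/b1.png

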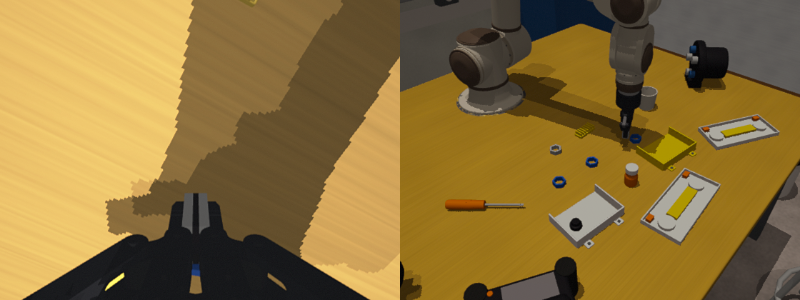

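In the scene view nut b is right on the finger face at (0.572, 0.156), as expected. I'll continue the same push into the pan.

>>> move_arm(
  offset=[
    [-1.3,0,0],
    [-1.3,0,0],
    [-1.3,0,0],
    [-1.3,0,0],
    [-1.3,0,0],
  ],
  twist=[
    [0,0,0],
    [0,0,0],
    [0,0,0],
    [0,0,0],
    [0,0,0],
  ],
  grip=[0,0,0,0,0],
)

```text
time: 5.45
ee_pos: [0.6015, 0.1706, 0.0304]
tcp_rot: [-180.0, -0.0, -151.8]
wrist_force: [0.2, -0.7, 0.4]
opening: -0.0
grasp_force: 0.1
```

```bash
python3 look2.py; python3 go.py 0.671 0.205 0.03 
```

```text
t 5.45 tcp [0.6015 0.1706 0.0304] yaw -151.8
wrist
nut [0.6404 0.1916] lo [0.637 0.188] hi [0.643 0.195] 79.5
nut [0.606  0.1956] lo [0.602 0.19 ] hi [0.61  0.202] 85.0
scene
nut [ 0.5354 -0.1464] lo [ 0.514 -0.167] hi [ 0.557 -0.126] 215.0
nut [ 0.5459 -0.0234] lo [ 0.525 -0.044] hi [ 0.567 -0.003] 176.5
nut [0.6276 0.1879] lo [0.607 0.166] hi [0.648 0.21 ] 145.5
nut [-0.3616  0.7947] lo [-0.816  0.437] hi [0.093 1.152] 6139.5
t 5.5 at [0.602  0.1709 0.0303] rot [-180.     0.  -151.8] q [ 16.  17.  -1.  72.   0. -12.] open -0.0001
tool shift cm [-7.69 -0.26  0.03]
```

>>> move_arm(
  offset=[
    [-1.4,0,0],
    [-1.4,0,0],
    [-1.4,0,0],
    [-1.4,0,0],
    [-1.4,0,0],
  ],
  twist=[
    [0,0,0],
    [0,0,0],
    [0,0,0],
    [0,0,0],
    [0,0,0],
  ],
  grip=[0,0,0,0,0],
)

```text
time: 6.05
ee_pos: [0.6628, 0.2034, 0.0304]
tcp_rot: [180.0, -0.0, -151.8]
wrist_force: [0.2, -0.9, 0.4]
opening: 0.0001
grasp_force: 0.1
```

>>> move_arm(
  offset=[
    [0,0,0],
    [1,0,0],
    [3,0,-1],
    [4,0,-3.5],
    [2,0,-4],
  ],
  twist=[
    [0,0,0],
    [0,0,0],
    [0,0,0],
    [0,0,0.14],
    [0,0,0.14],
  ],
  grip=[0,0,0,0,0],
)

```text
time: 6.55
ee_pos: [0.5718, 0.158, 0.1121]
tcp_rot: [-180.0, -0.3, -168.2]
wrist_force: [1.4, 0.0, -0.2]
opening: 0.0
grasp_force: 0.0
```

```bash
python3 look2.py; python3 go.py 0.546 -0.067 0.12 90 
```

```text
t 6.55 tcp [0.5718 0.158  0.1121] yaw -168.2
wrist
nut [ 0.5401 -0.0071] lo [ 0.524 -0.014] hi [ 0.556 -0.001] 740.5
scene
nut [ 0.5354 -0.1464] lo [ 0.514 -0.167] hi [ 0.557 -0.126] 215.0
nut [ 0.5459 -0.0234] lo [ 0.525 -0.044] hi [ 0.567 -0.003] 176.5
nut [0.6889 0.2214] lo [0.668 0.199] hi [0.71  0.244] 149.5
nut [-0.4209  0.8486] lo [-0.836  0.437] hi [-0.005  1.26 ] 5920.5
t 6.7 at [0.5752 0.1592 0.1196] rot [ 180.     0.4 -168.2] q [15. 10.  1. 81. -0.  4.] open 0.0002
tool shift cm [  7.5  -21.54  -0.1 ]
twist z 1.778
```

Nut b is in the pan at about (0.687, 0.223). Next I'll turn to yaw −90° and go to the right-hand side of the middle nut.

>>> move_arm(
  offset=[
    [0,0,0],
    [0,0,0],
    [0,0,0],
    [0,0,0],
    [0,0,0],
  ],
  twist=[
    [0,0,-0.136],
    [0,0,-0.136],
    [0,0,-0.136],
    [0,0,-0.136],
    [0,0,-0.136],
  ],
  grip=[0,0,0,0,0],
)

```text
time: 7.15
ee_pos: [0.5749, 0.1595, 0.1131]
tcp_rot: [180.0, -0.0, -128.5]
wrist_force: [-0.7, 0.3, -0.2]
opening: -0.0004
grasp_force: 0.0
```

>>> move_arm(
  offset=[
    [0,0,0],
    [0,0,0],
    [0,0,0],
    [0,0,0],
    [0,0,0],
  ],
  twist=[
    [0,0,-0.136],
    [0,0,-0.136],
    [0,0,-0.136],
    [0,0,-0.136],
    [0,0,-0.136],
  ],
  grip=[0,0,0,0,0],
)

```text
time: 7.65
ee_pos: [0.5749, 0.1595, 0.113]
tcp_rot: [180.0, -0.0, -89.6]
wrist_force: [0.1, 0.2, -0.9]
opening: -0.0
grasp_force: 0.0
```

>>> move_arm(
  offset=[
    [4,0.6,0],
    [4,0.6,0],
    [4,0.6,0],
    [4,0.6,0],
    [4,0.6,0],
  ],
  twist=[
    [0,0,0],
    [0,0,0],
    [0,0,0],
    [0,0,0],
    [0,0,0],
  ],
  grip=[0,0,0,0,0],
)

```text
time: 8.15
ee_pos: [0.5447, -0.0416, 0.1131]
tcp_rot: [180.0, -0.0, -89.9]
wrist_force: [0.9, -0.0, -0.9]
opening: -0.0003
grasp_force: 0.0
```

```bash
python3 go.py 0.544 -0.060 0.029 270 
```

```text
t 8.2 at [ 0.5447 -0.0416  0.1131] rot [180.   -0.  -89.9] q [ -4.   4.  -6.  80.  -0. -94.] open -0.0003
tool shift cm [1.84 0.07 8.41]
twist z 0.002
```

>>> move_arm(
  offset=[
    [1.8,0.1,0],
    [0,0,2.5],
    [0,0,2.5],
    [0,0,2.4],
    [0,0,1],
  ],
  twist=[
    [0,0,0],
    [0,0,0],
    [0,0,0],
    [0,0,0],
    [0,0,0],
  ],
  grip=[0,0,0,0,0],
)

```text
time: 8.65
ee_pos: [0.543, -0.0581, 0.0268]
tcp_rot: [179.8, 0.0, -89.9]
wrist_force: [-0.8, 0.8, 0.8]
opening: 0.0
grasp_force: 0.0
```

>>> move_arm(
  offset=[
    [-0.7,0,0],
    [-1.3,0,0],
    [-1.3,0,0],
    [-1.3,0,0],
    [-1.3,0,0],
  ],
  twist=[
    [0,0,0],
    [0,0,0],
    [0,0,0],
    [0,0,0],
    [0,0,0],
  ],
  grip=[0,0,0,0,0],
)

```text
time: 9.15
ee_pos: [0.5455, 0.0025, 0.03]
tcp_rot: [-179.9, 0.0, -89.9]
wrist_force: [0.1, -0.4, 0.3]
opening: -0.0003
grasp_force: 0.1
```

```bash
python3 look2.py
```

```text
t 9.15 tcp [0.5455 0.0025 0.03  ] yaw -89.9
wrist
nut [0.5455 0.0462] lo [0.543 0.044] hi [0.548 0.049] 75.0
scene
nut [ 0.5354 -0.1464] lo [ 0.514 -0.167] hi [ 0.557 -0.126] 214.0
nut [0.5562 0.031 ] lo [0.542 0.009] hi [0.57  0.053] 69.0
nut [0.6889 0.2214] lo [0.668 0.199] hi [0.71  0.244] 146.5
nut [0.4789 0.6675] lo [0.459 0.638] hi [0.499 0.697] 61.5
nut [0.353  0.8963] lo [0.329 0.858] hi [0.377 0.934] 63.0
nut [-0.0895  1.0751] lo [-0.327  0.785] hi [0.148 1.365] 1523.5
nut [-0.5524  0.6763] lo [-0.823  0.471] hi [-0.282  0.881] 1869.5
```

>>> move_arm(
  offset=[
    [-1.4,0,0],
    [-1.4,0,0],
    [-1.4,0,0],
    [-1.4,0,0],
    [-1.4,0,0],
  ],
  twist=[
    [0,0,0],
    [0,0,0],
    [0,0,0],
    [0,0,0],
    [0,0,0],
  ],
  grip=[0,0,0,0,0],
)

```text
time: 9.75
ee_pos: [0.5449, 0.0723, 0.0292]
tcp_rot: [180.0, -0.0, -89.9]
wrist_force: [0.2, 0.2, 1.1]
opening: 0.0001
grasp_force: 0.1
```

>>> move_arm(
  offset=[
    [-1,0,0],
    [-0.7,0,0],
    [0,0,0],
    [2,0,0],
    [1,0,-4],
  ],
  twist=[
    [0,0,0],
    [0,0,0],
    [0,0,0],
    [0,0,0],
    [0,0,0],
  ],
  grip=[0,0,0,0,0],
)

```text
time: 10.25
ee_pos: [0.5419, 0.0567, 0.0646]
tcp_rot: [179.5, -0.1, -89.9]
wrist_force: [-0.1, -0.0, -0.1]
opening: -0.0002
grasp_force: 0.0
```

>>> move_arm(
  offset=[
    [0,0,-4.5],
    [0,0,0],
    [0,0,0],
    [0,0,0],
    [0,0,0],
  ],
  twist=[
    [0,0,0],
    [0,0,0.14],
    [0,0,0.14],
    [0,0,0.14],
    [0,0,0.14],
  ],
  grip=[0,0,0,0,0],
)

```text
time: 10.75
ee_pos: [0.545, 0.0575, 0.1143]
tcp_rot: [-180.0, -0.0, -122.4]
wrist_force: [-0.5, 0.8, -0.4]
opening: -0.0005
grasp_force: 0.0
```

>>> move_arm(
  offset=[
    [0,0,0],
    [0,0,0],
    [0,0,0],
    [0,0,0],
    [0,0,0],
  ],
  twist=[
    [0,0,0.14],
    [0,0,0.14],
    [0,0,0.14],
    [0,0,0.07],
    [0,0,0],
  ],
  grip=[0,0,0,0,0],
)

```text
time: 11.25
ee_pos: [0.545, 0.0576, 0.1142]
tcp_rot: [-180.0, -0.0, -150.2]
wrist_force: [0.6, 0.3, 0.8]
opening: -0.0001
grasp_force: 0.0
```

```bash
python3 look2.py b2.png;python3 go.py 0.509 0.095 0.12 210
```

```text
t 11.25 tcp [0.545  0.0576 0.1142] yaw -150.2
wrist
nut [0.5437 0.1165] lo [0.524 0.097] hi [0.564 0.136] 2190.5
nut [ 0.5286 -0.126 ] lo [ 0.515 -0.132] hi [ 0.542 -0.12 ] 396.0
scene
nut [ 0.5354 -0.1464] lo [ 0.514 -0.167] hi [ 0.557 -0.126] 214.0
nut [0.6889 0.2214] lo [0.668 0.199] hi [0.71  0.244] 146.5
nut [0.5469 0.1152] lo [0.526 0.093] hi [0.568 0.137] 150.5
nut [0.4784 0.6675] lo [0.459 0.638] hi [0.498 0.697] 60.5
nut [-0.0727  1.0752] lo [-0.293  0.785] hi [0.148 1.365] 587.0
nut [-0.5411  0.7864] lo [-0.836  0.46 ] hi [-0.246  1.112] 3769.0
t 11.3 at [0.545  0.0577 0.1142] rot [-180.   -0. -150.] q [  6.   4.  -6.  80.  -0. -24.] open 0.0002
tool shift cm [ 1.25  5.03 -0.58]
twist z 0.001
```

View pics/b2.png

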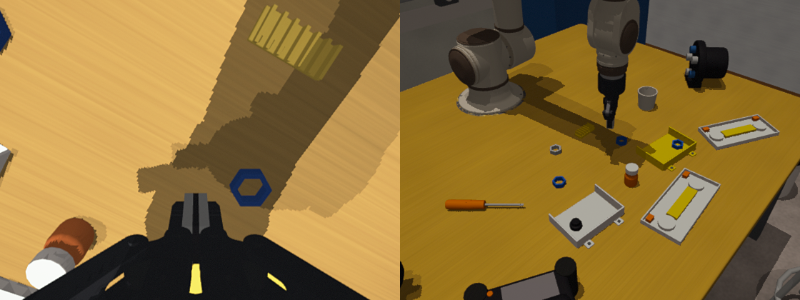

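Nut a is at (0.544, 0.116) with a flat square to the 30° push, and nut b is in the pan. I'll go in behind nut a.

>>> move_arm(
  offset=[
    [0.4,2.5,0],
    [0.4,2.5,0],
    [0,0,3],
    [0,0,3],
    [0,0,2.5],
  ],
  twist=[
    [0,0,0],
    [0,0,0],
    [0,0,0],
    [0,0,0],
    [0,0,0],
  ],
  grip=[0,0,0,0,0],
)

```text
time: 11.85
ee_pos: [0.5128, 0.0973, 0.028]
tcp_rot: [180.0, -0.0, -149.9]
wrist_force: [-0.3, 0.6, -0.1]
opening: 0.0003
grasp_force: 0.0
```

>>> move_arm(
  offset=[
    [0,0,0],
    [-1,0,0],
    [-1.2,0,0],
    [-1.2,0,0],
    [-1.2,0,0],
  ],
  twist=[
    [0,0,0],
    [0,0,0],
    [0,0,0],
    [0,0,0],
    [0,0,0],
  ],
  grip=[0,0,0,0,0],
)

```text
time: 12.35
ee_pos: [0.5548, 0.1211, 0.0303]
tcp_rot: [-180.0, 0.1, -150.1]
wrist_force: [0.6, -0.2, 0.1]
opening: 0.0001
grasp_force: 0.1
```

>>> move_arm(
  offset=[
    [-1.3,0,0],
    [-1.3,0,0],
    [-1.3,0,0],
    [-0.8,0,0],
    [0,0,0],
  ],
  twist=[
    [0,0,0],
    [0,0,0],
    [0,0,0],
    [0,0,0],
    [0,0,0],
  ],
  grip=[0,0,0,0,0],
)

```text
time: 12.85
ee_pos: [0.5948, 0.1444, 0.0292]
tcp_rot: [-180.0, 0.0, -150.0]
wrist_force: [-0.9, -0.2, -0.3]
opening: 0.0004
grasp_force: 0.0
```

```bash
python3 look2.py
```

```text
t 12.85 tcp [0.5948 0.1444 0.0292] yaw -150.0
wrist
nut [0.6333 0.167 ] lo [0.629 0.163] hi [0.637 0.171] 122.5
scene
nut [ 0.5354 -0.1464] lo [ 0.514 -0.167] hi [ 0.557 -0.126] 214.0
nut [0.6889 0.2207] lo [0.668 0.197] hi [0.71  0.244] 148.5
nut [0.6211 0.1583] lo [0.6   0.136] hi [0.642 0.181] 153.0
nut [0.3526 0.8963] lo [0.329 0.858] hi [0.376 0.934] 60.0
nut [-0.3957  0.7724] lo [-0.82   0.442] hi [0.028 1.103] 5327.0
```

>>> move_arm(
  offset=[
    [-1.2,0,0],
    [-1.2,0,0],
    [-1.2,0,0],
    [-1.2,0,0],
    [0,0,0],
  ],
  twist=[
    [0,0,0],
    [0,0,0],
    [0,0,0],
    [0,0,0],
    [0,0,0],
  ],
  grip=[0,0,0,0,0],
)

```text
time: 13.45
ee_pos: [0.6357, 0.1679, 0.0292]
tcp_rot: [-180.0, 0.0, -150.1]
wrist_force: [0.1, -0.0, -0.4]
opening: -0.0
grasp_force: 0.0
```

>>> move_arm(
  offset=[
    [1,0,0],
    [3,0,-1],
    [4,0,-3.5],
    [2,0,-4],
    [0,0,0],
  ],
  twist=[
    [0,0,0],
    [0,0,0],
    [0,0,0],
    [0,0,0],
    [0,0,-0.14],
  ],
  grip=[0,0,0,0,0],
)

```text
time: 13.95
ee_pos: [0.5497, 0.1176, 0.1181]
tcp_rot: [-179.8, 0.3, -142.1]
wrist_force: [0.9, 0.5, -0.1]
opening: -0.0001
grasp_force: 0.0
```

>>> move_arm(
  offset=[
    [0,0,0],
    [0,0,0],
    [0,0,0],
    [0,0,0],
    [0,0,0],
  ],
  twist=[
    [0,0,-0.14],
    [0,0,-0.14],
    [0,0,-0.14],
    [0,0,-0.14],
    [0,0,-0.14],
  ],
  grip=[0,0,0,0,0],
)

```text
time: 14.45
ee_pos: [0.5493, 0.1182, 0.1121]
tcp_rot: [180.0, -0.0, -101.6]
wrist_force: [-0.5, 0.2, 0.5]
opening: -0.0
grasp_force: 0.0
```

>>> move_arm(
  offset=[
    [0,0,0],
    [4,0.5,0],
    [4,0.5,0],
    [4,0.5,0],
    [4,0.5,0],
  ],
  twist=[
    [0,0,-0.2],
    [0,0,0],
    [0,0,0],
    [0,0,0],
    [0,0,0],
  ],
  grip=[0,0,0,0,0],
)

```text
out of range
```

```bash
python3 look2.py; python3 go.py 0.533 -0.184 0.12 270; python3 look.py; python3 - <<'E'
from m import *
p=cam('top')
for w,a in blobs(p,(95,90,40),(130,255,255),0.012):
    if a<300:
        c=(w.max(0)+w.min(0))/2; d=w-c; r=np.hypot(*d.T); th=np.degrees(np.arctan2(d[:,1],d[:,0]))
        print(c.round(3),'corner angle mod60',np.round(np.degrees(np.angle((r**8*np.exp(6j*np.radians(th))).sum()))/6,1))
E
```

```text
t 14.45 tcp [0.5493 0.1182 0.1121] yaw -101.6
wrist
nut [0.6858 0.2046] lo [0.677 0.201] hi [0.695 0.209] 61.5
nut [0.6582 0.1816] lo [0.637 0.163] hi [0.68 0.2 ] 1111.5
scene
nut [ 0.5354 -0.1464] lo [ 0.514 -0.167] hi [ 0.557 -0.126] 215.0
nut [0.6631 0.1827] lo [0.642 0.16 ] hi [0.684 0.205] 148.0
nut [0.6889 0.2214] lo [0.668 0.199] hi [0.71  0.244] 146.5
nut [0.3518 0.8963] lo [0.329 0.858] hi [0.375 0.934] 60.5
nut [-0.4762  0.8184] lo [-0.843  0.447] hi [-0.109  1.189] 4898.0
t 14.6 at [0.5495 0.1183 0.1121] rot [ 180.    -0.  -101.9] q [ 12.   6.  -4.  80.  -0. -66.] open 0.0002
tool shift cm [29.92 -4.6  -0.78]
twist z -0.207
nut [ 0.5332 -0.1453] lo [ 0.515 -0.164] hi [ 0.551 -0.127] 232.0
nut [1.0471 0.3495] lo [1.036 0.28 ] hi [1.058 0.419] 238.5
t 14.55 tcp [0.5495 0.1183 0.1121] yaw -101.9
[ 0.533 -0.145] corner angle mod60 -12.9
[1.047 0.348] corner angle mod60 27.3
```

Nut a is in the pan at (0.660, 0.183). One twist was too large, so that call was refused. Now nut c.

>>> move_arm(
  offset=[
    [0,0,0],
    [0,0,0],
    [4,0.2,0],
    [4,0.2,0],
    [4,0.2,0],
  ],
  twist=[
    [0,0,-0.14],
    [0,0,-0.067],
    [0,0,0],
    [0,0,0],
    [0,0,0],
  ],
  grip=[0,0,0,0,0],
)

```text
time: 15.15
ee_pos: [0.5438, -0.0022, 0.1121]
tcp_rot: [180.0, -0.0, -90.3]
wrist_force: [1.1, -0.2, 1.0]
opening: 0.0001
grasp_force: 0.0
```

>>> move_arm(
  offset=[
    [4,0.2,0],
    [4,0.2,0],
    [4,0.2,0],
    [4,0.2,0],
    [2,0,0],
  ],
  twist=[
    [0,0,0],
    [0,0,0],
    [0,0,0],
    [0,0,0],
    [0,0,0],
  ],
  grip=[0,0,0,0,0],
)

```text
time: 15.65
ee_pos: [0.5352, -0.1838, 0.1121]
tcp_rot: [180.0, -0.0, -90.4]
wrist_force: [0.4, 1.3, 0.9]
opening: -0.0001
grasp_force: 0.0
```

```bash
python3 go.py 0.534 -0.186 0.029 270; python3 look2.py
```

```text
t 15.7 at [ 0.5352 -0.1838  0.1121] rot [180.   -0.  -90.4] q [ -19.    7.   -4.   80.   -0. -108.] open -0.0001
tool shift cm [0.22 0.12 8.31]
twist z -0.008
t 15.65 tcp [ 0.5352 -0.1838  0.1121] yaw -90.4
wrist
nut [ 0.5334 -0.1555] lo [ 0.515 -0.169] hi [ 0.552 -0.142] 776.0
scene
nut [ 0.5357 -0.1464] lo [ 0.514 -0.167] hi [ 0.558 -0.126] 224.0
nut [0.6631 0.1819] lo [0.642 0.16 ] hi [0.684 0.204] 146.0
nut [0.6889 0.2214] lo [0.668 0.199] hi [0.71  0.244] 146.5
nut [0.4784 0.6675] lo [0.459 0.638] hi [0.498 0.697] 60.5
nut [0.3538 0.8963] lo [0.329 0.858] hi [0.379 0.934] 63.0
nut [-0.2472  0.9714] lo [-0.642  0.577] hi [0.148 1.365] 5530.5
```

>>> move_arm(
  offset=[
    [0.4,0.1,0],
    [0,0,2.5],
    [0,0,2.5],
    [0,0,2.4],
    [0,0,0.9],
  ],
  twist=[
    [0,0,0],
    [0,0,0],
    [0,0,0],
    [0,0,0],
    [0,0,0],
  ],
  grip=[0,0,0,0,0],
)

```text
time: 16.25
ee_pos: [0.5339, -0.1835, 0.0268]
tcp_rot: [179.8, 0.1, -90.1]
wrist_force: [-0.5, -0.0, -0.8]
opening: -0.0
grasp_force: 0.0
```

>>> move_arm(
  offset=[
    [-0.7,0,0],
    [-0.7,0,0],
    [-1.1,0,0],
    [-1.2,0,0],
    [-1.2,0,0],
  ],
  twist=[
    [0,0,0],
    [0,0,0],
    [0,0,0],
    [0,0,0],
    [0,0,0],
  ],
  grip=[0,0,0,0,0],
)

```text
time: 16.75
ee_pos: [0.5357, -0.1349, 0.0299]
tcp_rot: [-179.9, -0.0, -90.1]
wrist_force: [0.2, -0.4, -0.2]
opening: -0.0
grasp_force: 0.1
```

>>> move_arm(
  offset=[
    [-1.4,0,0],
    [-1.4,0,0],
    [-1.4,0,0],
    [-1.4,0,0],
    [-1.4,0,0],
  ],
  twist=[
    [0,0,0],
    [0,0,0],
    [0,0,0],
    [0,0,0],
    [0,0,0],
  ],
  grip=[0,0,0,0,0],
)

```text
time: 17.25
ee_pos: [0.5354, -0.0648, 0.0291]
tcp_rot: [180.0, 0.0, -90.1]
wrist_force: [0.0, -0.3, 0.3]
opening: -0.0001
grasp_force: 0.1
```

```bash
python3 look2.py
```

```text
t 17.25 tcp [ 0.5354 -0.0648  0.0291] yaw -90.1
wrist
nut [ 0.5358 -0.0213] lo [ 0.533 -0.024] hi [ 0.538 -0.019] 84.0
nut [ 0.516  -0.0505] lo [ 0.513 -0.057] hi [ 0.519 -0.044] 68.0
scene
nut [0.6623 0.1819] lo [0.642 0.16 ] hi [0.682 0.204] 145.5
nut [0.6889 0.2214] lo [0.668 0.199] hi [0.71  0.244] 145.5
nut [0.4784 0.6675] lo [0.459 0.638] hi [0.498 0.697] 60.5
nut [0.353  0.8963] lo [0.329 0.858] hi [0.377 0.934] 63.0
nut [-0.4658  0.5946] lo [-0.649  0.476] hi [-0.282  0.713] 237.5
nut [-0.1516  1.0751] lo [-0.451  0.785] hi [0.148 1.365] 2880.0
```

>>> move_arm(
  offset=[
    [-1.4,0,0],
    [-1.4,0,0],
    [-1.4,0,0],
    [-1.4,0,0],
    [-1.4,0,0],
  ],
  twist=[
    [0,0,0],
    [0,0,0],
    [0,0,0],
    [0,0,0],
    [0,0,0],
  ],
  grip=[0,0,0,0,0],
)

```text
time: 17.85
ee_pos: [0.5355, 0.0053, 0.0291]
tcp_rot: [180.0, 0.0, -90.1]
wrist_force: [-0.3, 1.4, 0.8]
opening: -0.0003
grasp_force: 0.1
```

>>> move_arm(
  offset=[
    [-1.4,0,0],
    [-1.4,0,0],
    [-1.4,0,0],
    [-1.4,0,0],
    [-1.4,0,0],
  ],
  twist=[
    [0,0,0],
    [0,0,0],
    [0,0,0],
    [0,0,0],
    [0,0,0],
  ],
  grip=[0,0,0,0,0],
)

```text
time: 18.35
ee_pos: [0.5356, 0.0752, 0.0292]
tcp_rot: [-180.0, 0.0, -90.1]
wrist_force: [-0.3, 0.2, -0.4]
opening: 0.0001
grasp_force: 0.1
```

```bash
python3 look2.py|grep -v 0.89
```

```text
t 18.35 tcp [0.5356 0.0752 0.0292] yaw -90.1
wrist
nut [0.536  0.1184] lo [0.533 0.115] hi [0.539 0.121] 92.5
nut [0.516  0.0895] lo [0.512 0.083] hi [0.52  0.096] 87.0
scene
nut [0.6623 0.1819] lo [0.642 0.16 ] hi [0.682 0.204] 145.5
nut [0.6889 0.2214] lo [0.668 0.199] hi [0.71  0.244] 146.5
nut [-0.0525  1.0753] lo [-0.253  0.785] hi [0.148 1.365] 615.0
nut [-0.5201  0.7191] lo [-0.836  0.452] hi [-0.204  0.986] 3251.0
```

The contact is holding steady. I'll finish this leg, back off, lift and turn.

>>> move_arm(
  offset=[
    [-1.4,0,0],
    [-1.4,0,0],
    [-1.4,0,0],
    [-1.4,0,0],
    [-1.4,0,0],
  ],
  twist=[
    [0,0,0],
    [0,0,0],
    [0,0,0],
    [0,0,0],
    [0,0,0],
  ],
  grip=[0,0,0,0,0],
)

```text
time: 18.95
ee_pos: [0.5357, 0.1453, 0.0291]
tcp_rot: [180.0, -0.0, -90.1]
wrist_force: [-0.4, 0.1, -0.1]
opening: 0.0003
grasp_force: 0.1
```

>>> move_arm(
  offset=[
    [-1.3,0,0],
    [-0.8,0,0],
    [-0.5,0,0],
    [0,0,0],
    [2,0,0],
  ],
  twist=[
    [0,0,0],
    [0,0,0],
    [0,0,0],
    [0,0,0],
    [0,0,0],
  ],
  grip=[0,0,0,0,0],
)

```text
time: 19.45
ee_pos: [0.5358, 0.151, 0.0291]
tcp_rot: [-180.0, 0.0, -90.0]
wrist_force: [0.1, -0.1, -0.7]
opening: -0.0002
grasp_force: 0.0
```

>>> move_arm(
  offset=[
    [1,0,-4],
    [0,0,-4.5],
    [0,0,0],
    [0,0,0],
    [0,0,0],
  ],
  twist=[
    [0,0,0],
    [0,0,0],
    [0,0,0.14],
    [0,0,0.14],
    [0,0,0.14],
  ],
  grip=[0,0,0,0,0],
)

```text
time: 19.95
ee_pos: [0.536, 0.1394, 0.1146]
tcp_rot: [-180.0, 0.0, -114.5]
wrist_force: [0.1, -0.4, -0.7]
opening: -0.0002
grasp_force: 0.0
```

>>> move_arm(
  offset=[
    [0,0,0],
    [0,0,0],
    [0,0,0],
    [0,0,0],
    [0,0,0],
  ],
  twist=[
    [0,0,0.14],
    [0,0,0.14],
    [0,0,0.14],
    [0,0,0.14],
    [0,0,0.14],
  ],
  grip=[0,0,0,0,0],
)

```text
time: 20.45
ee_pos: [0.5357, 0.1394, 0.1141]
tcp_rot: [-180.0, -0.0, -154.6]
wrist_force: [0.7, -0.7, 0.6]
opening: 0.0002
grasp_force: 0.0
```

>>> move_arm(
  offset=[
    [0,0,0],
    [0,0,0],
    [0,0,0],
    [0,0,0],
    [0,0,0],
  ],
  twist=[
    [0,0,0.14],
    [0,0,0.14],
    [0,0,0.14],
    [0,0,0.14],
    [0,0,0.14],
  ],
  grip=[0,0,0,0,0],
)

```text
time: 20.95
ee_pos: [0.5358, 0.1394, 0.1142]
tcp_rot: [-180.0, 0.0, 165.3]
wrist_force: [-0.7, 0.4, 0.3]
opening: 0.0
grasp_force: 0.0
```

>>> move_arm(
  offset=[
    [0,0,0],
    [0,0,0],
    [0,0,0],
  ],
  twist=[
    [0,0,0.14],
    [0,0,0.14],
    [0,0,0],
  ],
  grip=[0,0,0],
)

```text
time: 21.25
ee_pos: [0.5358, 0.1395, 0.1141]
tcp_rot: [-180.0, 0.0, 149.4]
wrist_force: [0.1, -0.6, 0.6]
opening: 0.0004
grasp_force: 0.0
```

```bash
python3 look2.py b3.png|grep -v 0.89; python3 go.py 0.505 0.217 0.12 150
```

```text
t 21.25 tcp [0.5358 0.1395 0.1141] yaw 149.4
wrist
nut [0.6842 0.2232] lo [0.66  0.206] hi [0.708 0.24 ] 2024.0
nut [0.6575 0.1846] lo [0.634 0.168] hi [0.681 0.202] 1942.0
nut [0.5289 0.1996] lo [0.509 0.183] hi [0.549 0.217] 2644.5
scene
nut [0.6623 0.1819] lo [0.64 0.16] hi [0.684 0.204] 150.5
nut [0.6889 0.2214] lo [0.668 0.199] hi [0.71  0.244] 146.5
nut [0.5326 0.1951] lo [0.511 0.172] hi [0.554 0.218] 129.0
nut [-0.4738  0.8143] lo [-0.853  0.439] hi [-0.095  1.189] 5087.0
t 21.4 at [0.5358 0.1396 0.1142] rot [-180.     0.   149.8] q [15.  5. -5. 80. -0. 45.] open -0.0
tool shift cm [ 6.55  5.14 -0.59]
twist z -0.004
```

View pics/b3.png

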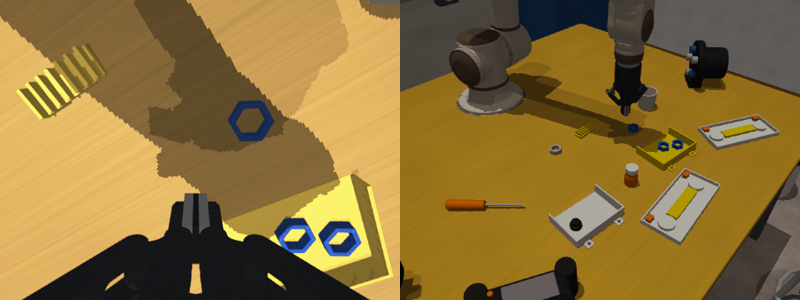

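The wrist view shows nuts a and b in the pan at (295,235) and (340,238). Nut c is at (250,120), with a flat square to the next push. I'll go in behind it and push at −27°.

>>> move_arm(
  offset=[
    [3.5,2.3,0],
    [3.6,2.3,0],
    [0,0,2.5],
    [0,0,3],
    [0,0,3],
  ],
  twist=[
    [0,0,0],
    [0,0,-0.05],
    [0,0,0],
    [0,0,0],
    [0,0,0],
  ],
  grip=[0,0,0,0,0],
)

```text
time: 21.85
ee_pos: [0.4978, 0.216, 0.0285]
tcp_rot: [180.0, 0.0, 152.7]
wrist_force: [-0.1, 0.2, 0.4]
opening: -0.0001
grasp_force: 0.0
```

>>> move_arm(
  offset=[
    [0,0,0],
    [-1,0,0],
    [-1.2,0,0],
    [-1.2,0,0],
    [-1.2,0,0],
  ],
  twist=[
    [0,0,0],
    [0,0,0],
    [0,0,0],
    [0,0,0],
    [0,0,0],
  ],
  grip=[0,0,0,0,0],
)

```text
time: 22.35
ee_pos: [0.5405, 0.1937, 0.0304]
tcp_rot: [179.9, 0.1, 152.4]
wrist_force: [-0.3, -0.3, -0.1]
opening: 0.0001
grasp_force: 0.1
```

```bash
python3 look2.py|grep -v 0.89
```

```text
t 22.35 tcp [0.5405 0.1937 0.0304] yaw 152.4
wrist
nut [0.5797 0.1737] lo [0.577 0.171] hi [0.582 0.177] 68.5
scene
nut [0.6615 0.1827] lo [0.64 0.16] hi [0.682 0.205] 148.0
nut [0.6889 0.2214] lo [0.668 0.199] hi [0.71  0.244] 147.5
nut [0.5684 0.1785] lo [0.546 0.156] hi [0.591 0.201] 141.0
nut [-0.4219  0.8049] lo [-0.85   0.426] hi [0.006 1.183] 5784.5
```

>>> move_arm(
  offset=[
    [-1.2,0,0],
    [-1.2,0,0],
    [-1.2,0,0],
    [-1.2,0,0],
    [0,0,0],
  ],
  twist=[
    [0,0,0],
    [0,0,0],
    [0,0,0],
    [0,0,0],
    [0,0,0],
  ],
  grip=[0,0,0,0,0],
)

```text
time: 22.95
ee_pos: [0.5825, 0.1713, 0.029]
tcp_rot: [180.0, 0.0, 152.4]
wrist_force: [-0.0, 0.7, 0.4]
opening: -0.0001
grasp_force: 0.0
```

```bash
python3 look2.py|grep -v 0.89
```

```text
t 22.95 tcp [0.5825 0.1713 0.029 ] yaw 152.4
wrist
nut [0.662  0.1959] lo [0.657 0.194] hi [0.667 0.198] 64.0
nut [0.6744 0.231 ] lo [0.657 0.222] hi [0.692 0.24 ] 739.5
nut [0.6218 0.1511] lo [0.618 0.147] hi [0.626 0.155] 125.0
scene
nut [0.6623 0.1819] lo [0.642 0.16 ] hi [0.682 0.204] 148.5
nut [0.6889 0.2214] lo [0.668 0.199] hi [0.71  0.244] 149.5
nut [0.6112 0.1574] lo [0.59  0.136] hi [0.633 0.179] 147.0
nut [-0.3895  0.7931] lo [-0.826  0.437] hi [0.047 1.149] 5914.0
```

>>> move_arm(
  offset=[
    [-1.2,0,0],
    [-1.2,0,0],
    [-1.2,0,0],
    [-1.1,0,0],
    [0,0,0],
  ],
  twist=[
    [0,0,0],
    [0,0,0],
    [0,0,0],
    [0,0,0],
    [0,0,0],
  ],
  grip=[0,0,0,0,0],
)

```text
time: 23.55
ee_pos: [0.6241, 0.1495, 0.0289]
tcp_rot: [180.0, 0.0, 152.4]
wrist_force: [-0.6, -0.2, 0.0]
opening: 0.0001
grasp_force: 0.0
```

>>> move_arm(
  offset=[
    [1,0,0],
    [3,0,-1],
    [4,0,-3.5],
    [4,0,-3],
    [4,0,-3],
  ],
  twist=[
    [0,0,0],
    [0,0,0],
    [0,0,0],
    [0,0,0],
    [0,0,0],
  ],
  grip=[0,0,0,0,0],
)

```text
time: 24.05
ee_pos: [0.4805, 0.2239, 0.1329]
tcp_rot: [-180.0, -0.0, 152.5]
wrist_force: [0.0, 0.6, 0.2]
opening: 0.0
grasp_force: 0.0
```

>>> move_arm(
  offset=[
    [4,0,-3],
    [4,0,-3],
    [4,0,-2],
    [4,0,0],
    [0,0,0],
  ],
  twist=[
    [0,0,0],
    [0,0,0],
    [0,0,0],
    [0,0,0],
    [0,0,0],
  ],
  grip=[0,0,0,0,0],
)

```text
time: 24.55
ee_pos: [0.3375, 0.2988, 0.2132]
tcp_rot: [179.9, -0.0, 152.7]
wrist_force: [0.3, -0.7, -0.1]
opening: -0.0003
grasp_force: 0.0
```

```bash
python3 look2.py|grep -v 0.89; python3 look.py fin.png
```

```text
t 24.55 tcp [0.3375 0.2988 0.2132] yaw 152.7
wrist
scene
nut [0.6581 0.1633] lo [0.632 0.123] hi [0.684 0.204] 270.0
nut [0.6889 0.2214] lo [0.668 0.199] hi [0.71  0.244] 146.5
nut [-0.5623  0.6845] lo [-0.843  0.414] hi [-0.282  0.955] 2287.0
nut [0.6504 0.1376] lo [0.632 0.122] hi [0.669 0.153] 205.0
nut [0.6603 0.1846] lo [0.642 0.168] hi [0.679 0.201] 208.5
nut [0.6874 0.2226] lo [0.669 0.206] hi [0.706 0.24 ] 208.0
nut [1.0462 0.3495] lo [1.035 0.28 ] hi [1.058 0.419] 256.5
t 24.65 tcp [0.34   0.2976 0.2122] yaw 152.6
```

View pics/fin.png

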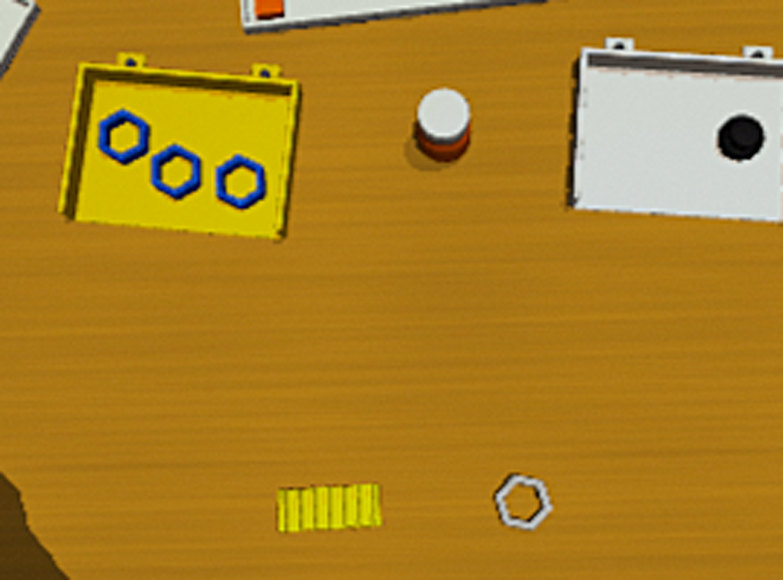

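All three nuts lie flat, well inside the pan, at crop pixels (123,137), (176,171) and (240,182). The jar, plug, comb and ring haven't moved.

```bash
python3 -c "
from workcell import bot
print(bot.job_done())"
```

```text
the job is handed in; nothing more can be done
None
```

I swept all three blue nuts into the yellow pan with closed fingers; the final picture shows them flat and wholly inside the mouth and nothing else visibly moved (cup and screwdriver out of frame), and I handed the job in at about 25 s.

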